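# Tip an ingredient box over the sill of a warming plate and switch the plate on

### The job

Slide the metal ingredient box up to the low warming plate, tip its front edge up onto the plate's raised edge while its rear still stands on the table, then push it on over until it sits flat on the plate and fully home against the back stop. Only then press the green key down until it latches, so that the red key pops up. Do not disturb the squeeze bottle, the jam jar or the small ring cutter.

Things in the scene. Friction and masses are not known exactly. Their poses are not given: they have to be found in the camera images.
- ingredient_box: Closed grey metal box, body 150 long (x) x 120 wide (y), dark flat lid, 74 high, 0.45-0.7 kg, too wide to grasp. Origin on its underside below the body's centre; +x is its leading end, z up. It stands on two 8 mm high black runners, x -60 to +75, y = +-45, square in front: pushing alone will not climb a step. Rear wall at x = -75, with an orange trough behind it.
- front_edge (a point): Middle of the lower front edge of the ingredient box (x = +75 mm, underside of the runners).
- runner_heel (a point): Midway between the rear ends of the runners, at their underside (x = -60 mm): the edge about which the box tips.
- trough (a point): Centre of the trough's floor, on top. Trough inside: 42 mm along x (between rear rim and the box's rear wall) x 110 mm wide; floor 25 mm, rim 36 mm above the underside, rim 3 mm thick. It overhangs the runner heels: pressing its floor down (6 to 12 N at its centre) tips the box about the heels and lifts the front edge, 3.5 mm per mm pressed, up to 0.3 rad.
- warming_plate: Fixed low plate; its +x is the way the box goes on; origin on the table under the deck's centre. Dark deck x -82.5 to +82.5 mm, 15 mm high, square front edge (sill). Two side rails 34 mm high, 140 mm apart inside, flared at the mouth to about 155 (outside y = +-92), reaching 12 mm before the sill. Behind the stop a white console, x 90 to 157, y +-86, 46 mm high, two keys on top (red at y = +40, green at y = -40).
- sill (a point): Middle of the sill (x = -82.5 mm of the plate), on the upper surface of the deck; axes as the plate's.
- stop (a point): Foot of the 50 mm high back stop, in the middle (x = +82.5 mm of the plate), at deck height; axes as the plate's.
- key_green (a joint): Stroke of the green key, m: 0 = up, 0.008 = fully down and latched. The two keys are interlocked: pressing one down (about 3 to 5 N) makes the other pop up by as much; both stay where they are left.
- key_red (a joint): Stroke of the red key, m: 0 = up, 0.008 = down. Latched down at the start.
- key_green_top (a point): Centre of the top face of the green key (34 x 34 mm); 62.5 mm above the table when up, 54.5 mm when down.
- squeeze_bottle: White squeeze bottle with red pointed cap, 57 mm across, 195 mm high, standing beside the mouth of the plate; origin under its centre. Leave it.
- jam_jar: Jam jar, 66 mm across, 100 mm high, standing beside the mouth of the plate; origin under its centre. Leave it.
- ring_cutter_1: Round steel ring cutter, 51 mm across, 35 mm high, standing on the table beside the box; origin under its centre. Leave it.
There are look-alikes about, which are no part of the job. Leave any blue look-alike of the ingredient_box alone.

How it is judged:
By the outcome, as a careful person would: the job done as asked, in the order asked, and still so for the second after the job is handed in, with the robot touching nothing.
It also fails if it takes over 72 s, if anything falls off the work surface, if the arm or the gripper's body presses on something with over 40 N, if the wrist force passes 120 N, or if a joint passes its speed limit or range.

### The arm

A 6-joint arm with a two-finger parallel gripper is mounted at the origin on a cart in front of the work surface, level with it; the furniture and walls round the work are solid. World frame = base frame: x ahead of the robot, y to its left, z up, the work surface at z = 0. Lengths are in mm, angles in rad, forces in N, time in s.
With the tool pointing down it reaches from about 325 to 850 mm from the base axis. Payload 4.4 kg.
Tool frame: the origin (TCP) lies on the centre line of the jaws, within the pads' length; the fingertips stand 11 mm ahead of it and the grasp point (between the pads) lies 8 mm behind it; z points along the fingers, y is the line along which they close (so a half turn about z gives the same grasp; the last joint's range is limited). The gripper opens to 94 mm and grips with 3 to 60 N. Pads are 16 mm wide; open, the fingers measure 119 mm over their backs; the gripper's body (75 mm by 177 mm) begins 78 mm behind the grasp point.
Start: joints at [1.02, 0.207, 1.542, -0, 1.393, -0.15], TCP at [223.819, 529.653, 216.447] pointing down, gripper open.
Joint ranges: [-2.73, 2.73], [-0.86, 2.22], [0.23, 2.46], [-1.11, 4.25], [0.08, 2.63], [-2.82, 2.82]. Speed limits (rad/s): [2.79, 2.79, 3.14, 3.14, 3.14, 3.14].

### API

Orientations are given as a rotation vector (axis times angle).
In Python, from bench import readout, cams, sign_off gives the robot as it stands.
- The arm moves only by the shell command python3 -m creep 'ROWS'. ROWS is JSON, a list that holds one entry, the list of rows, each a list of 7 numbers: the shift along the world's x, y, z each as a share of 0.05 m, from -1 to 1, then the turn, a rotation vector about the world's x, y, z each as a share of 4 degrees, from -1 to 1, then the closure, from 0 (fully open) to 1 (shut). A call has 1 to 12 rows; each row shifts and turns the commanded pose from where the row before left it; what a row does not reach is not made up. A row lasts 1/10 s, in which the tool goes at most 50 mm and 8.59 degrees, less where a joint would pass 70% of its speed; a pose out of reach is approached as far as the arm can. A call with a number of a shift or a turn outside -1 to 1 is refused whole. A call with a gripper value outside its range is refused whole. The fingers move at their own pace and stop on an object; the grip force is fixed at half the most. Time passes only in rows, so rows that do not move let the fingers close. It gives the time, the measured TCP pose, the force, the opening and the grip force at its end, in the units of the state.
- readout.get_state(): the state, without advancing time (a new reading comes with each control period).
- cams.get_image(name): name is "scene" or "top" or "wrist"; returns a dict with "image" (400x640x3 uint8, red, green, blue), "z_map" (400x640 float32, mm along the optical axis (not along the pixel's ray), 0 where there is no reading), "vertical_fov" (degrees; the focal length in pixels is half the picture's height over the tangent of half this angle, whatever the lens; pixels are square), "cx", "cy" (the principal point, pixels), "R" (3x3) and "t" (3): a world point X has camera coordinates R X + t; the wrist camera has in their place "T_tool_cam" (4x4, takes a point from camera to tool coordinates, whose origin is the TCP and whose axes are the flange's). Camera axes: x right, y down, z forward; pixel columns grow to the right and rows downward; lengths in mm; the calibration is good to about 2 mm. A picture is of the moment at which its call begins: read the wrist's pose just before it.
- sign_off(): hands the job in; it is judged then, once.
The state is a dict: "time": time; "joint_pos": joint angles; "qvel": joint speeds; "tau": joint torques, N m; "position": TCP position; "orientation": TCP orientation; "wrist_force": force on the tool from outside, world axes, zero at the start; "torque": the same for the moment, N m; "width": finger opening in mm; "gripper_force": force on a finger pad.
Only numpy, scipy, OpenCV 4.12 (cv2) and the standard library are available. Lean on these libraries where they do the work, as an engineer would, in place of code of your own. Each camera call takes 0.05 s, during which the arm holds its last target. There are 200 camera calls.

## Working session

There is one attempt and no reset: what is moved stays moved. The work goes in short steps, Python scripts to look and compute and a shell command to move; the robot and the scene stay as the last step left them, time stands still between calls to the robot, and variables do not carry over. Pictures are saved under pics/ and viewed, at most 10 in all, crops included, and the job is handed in when it is done.

```bash
mkdir -p pics; cat > h.py <<'E'
import numpy as np,cv2
from bench import readout,cams
def grab(n,f=None):
    s=readout.get_state(); d=cams.get_image(n)
    if f: cv2.imwrite('pics/'+f,cv2.cvtColor(d['image'],cv2.COLOR_RGB2BGR))
    f_=200/np.tan(np.radians(d['vertical_fov'])/2)
    v,u=np.mgrid[0:400,0:640]
    z=d['z_map']; C=np.stack([(u-d['cx'])/f_*z,(v-d['cy'])/f_*z,z],-1)
    if n=='wrist':
        T=np.array(d['T_tool_cam']); R=cv2.Rodrigues(np.array(s['orientation'],float))[0]
        W=(C@T[:3,:3].T+T[:3,3])@R.T+np.array(s['position'])
    else: W=(C-np.array(d['t']))@np.array(d['R'])
    W[z==0]=np.nan
    return d,W,s
E
python3 - <<'E'
from h import *
for n in('top','scene'):
    d,W,s=grab(n,n+'1.png'); print(d['z_map'].min(),d['vertical_fov'],np.linalg.inv(np.array(d['R']))@-np.array(d['t']))
print(s)
E
```

```text
0.0 43.1526636813784 [ 281.69021298  -58.48228224 1356.9994175 ]
0.0 42.88509061190607 [-166.47531138 -756.55443809 1240.50322241]
{'time': 0.05, 'joint_pos': array([ 1.02053060e+00,  2.07414512e-01,  1.54290939e+00, -6.27403671e-06,
        1.39349487e+00, -1.50485625e-01]), 'qvel': array([-0.00033152, -0.0007069 , -0.00225847,  0.0001782 , -0.00199437,
        0.00021956]), 'tau': array([-3.89615798e-04, -3.72158611e+01, -2.82561636e+01,  7.01449765e-02,
        3.11238470e-02, -7.88548209e-05]), 'position': array([223.39965099, 528.99852145, 215.31503375]), 'orientation': array([-0.62364695, -3.07829401,  0.00328687]), 'wrist_force': array([ 0.13271797,  0.20236168, -0.1943809 ]), 'torque': array([0.03922545, 0.0122065 , 0.00588406]), 'gripper_force': 0.0, 'width': 94.22793003000011}
```

View pics/top1.png

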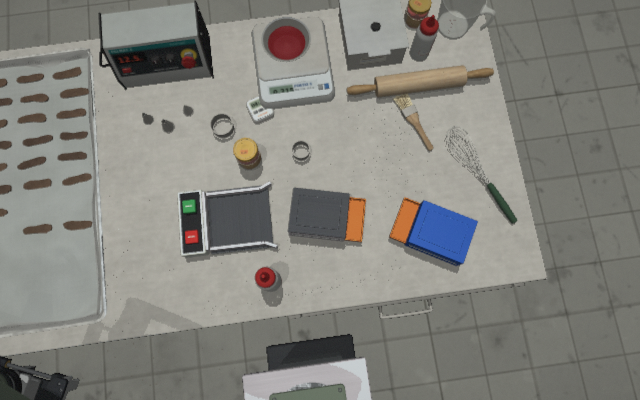

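View pics/scene1.png

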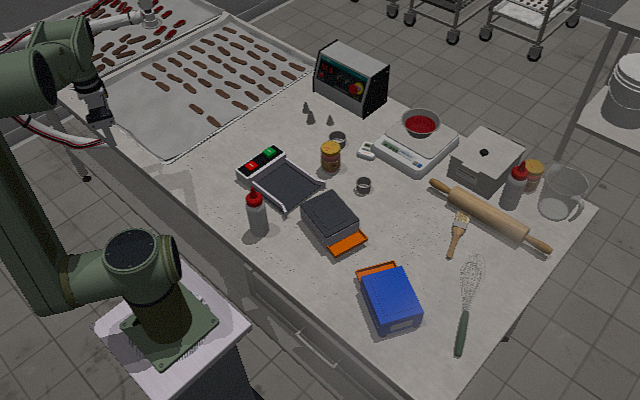

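Top view: plate centred at about (238,220) with its keys at (190,205) and (190,237), the grey box at (320,215) with its trough at (356,220), the jar at (247,152), the bottle at (266,278), the ring at (301,151) and the blue look-alike at (440,230). Next I measure these.

```bash
python3 - <<'E'
from h import *
d,W,s=grab('top'); im=d['image']; hsv=cv2.cvtColor(im,cv2.COLOR_RGB2HSV)
z=W[...,2]; H,S,V=[hsv[...,i].astype(int) for i in range(3)]
v,u=np.mgrid[0:400,0:640]
def roi(a,b,c,e): return (u>=a)&(u<=b)&(v>=c)&(v<=e)
def rep(n,m,rect=True):
    P=W[m&~np.isnan(z)]
    if len(P)<5: print(n,len(P));return
    print(n,len(P),'med',np.median(P,0).round(1),'min',P.min(0).round(0),'max',P.max(0).round(0))
    if rect:
        (c,sz,a)=cv2.minAreaRect(P[:,:2].astype(np.float32)); print('   rect',np.round(c,1),np.round(sz,1),round(a,2))
rep('table',roi(140,170,270,290))
g=roi(172,206,188,255)
rep('green',g&(H>45)&(H<85)&(S>120)); rep('red',g&((H<8)|(H>172))&(S>140))
rep('console',g&(z>38)&(z<54))
rep('deck',roi(203,275,185,250)&(z>9)&(z<21)&(V<110))
rep('plateall',roi(172,280,178,260)&(z>26)&(z<60))
rep('stop',roi(198,212,180,260)&(z>47)&(z<60))
rep('lid',roi(280,352,180,250)&(z>66)&(z<82))
o=roi(335,375,190,250)&(H>8)&(H<20)&(S>150)
rep('orange',o); rep('orim',o&(z>31)); rep('ofloor',o&(z<31))
rep('bottle',roi(240,290,255,300)&(z>60)); rep('jar',roi(225,265,130,170)&(z>80)); rep('ring',roi(285,318,136,166)&(z>20))
E
```

```text
table 647 med [4.207e+02 3.624e+02 4.000e-01] min [389. 320.  -9.] max [453. 406.  10.]
   rect [421.3 363.2] [85.4 53.4] 82.07
green 156 med [591.6 241.6  63.4] min [576. 225.  47.] max [615. 260.  69.]
   rect [595.2 243.1] [35.  37.9] 88.23
red 162 med [512.4 243.8  54.6] min [497. 228.  44.] max [532. 262.  61.]
   rect [514.7 244.9] [34.5 35.2] 88.62
console 1457 med [548.8 238.1  48. ] min [467. 201.  38.] max [640. 280.  54.]
   rect [553.6 240.3] [ 75.7 172.7] 88.57
deck 3136 med [549.4 119.8  15.6] min [459.  28.   9.] max [638. 206.  21.]
   rect [549.1 118.4] [173.7 174.4] 87.79
plateall 2190 med [543.4 225.8  47. ] min [459.  26.  26.] max [640. 280.  60.]
   rect [552.  152.9] [250.5 181. ] 88.57
stop 366 med [543.1 213.2  49.8] min [468. 201.  47.] max [637. 232.  57.]
   rect [552.  212.6] [ 26.  169.3] 85.77
lid 2578 med [526.1 -91.   75.2] min [ 453. -177.   66.] max [601.  -7.  82.]
   rect [527.4 -91.1] [149.4 120.2] 75.59
orange 681 med [ 503.9 -187.1   26.3] min [ 444. -220.   18.] max [ 564. -152.   42.]
   rect [ 503.3 -186.4] [ 42.7 115.3] 75.35
orim 93 med [ 510.7 -199.2   35.4] min [ 444. -220.   31.] max [ 564. -152.   42.]
   rect [ 503.1 -186.9] [ 42.4 115.4] 74.59
ofloor 588 med [ 503.2 -185.7   25.8] min [ 447. -216.   18.] max [ 561. -153.   31.]
   rect [ 504.2 -186.5] [ 42.3 110.5] 75.42
bottle 474 med [371.4  52.8 156. ] min [347.  30.  65.] max [402.  85. 196.]
   rect [373.7  56.6] [51.2 54.2] 38.11
jar 489 med [713.2  75.4  99.2] min [683.  44.  80.] max [748. 108. 109.]
   rect [714.9  76.2] [62.  63.7] 60.01
ring 102 med [726.7 -66.6  32.9] min [691. -93.  20.] max [743. -42.  43.]
   rect [717.4 -67.6] [49.5 49.7] 50.61
```

```bash
cat >> h.py <<'E'
from scipy.spatial.transform import Rotation as Ro
def goal(tip,yaw,lean,flip=None):
    """tip target (mm), heading yaw deg, lean deg (tips forward). Prints total shift/50mm and turn/4deg."""
    s=readout.get_state(); R0=Ro.from_rotvec(s['orientation'])
    y,a=np.radians([yaw,lean]); f=np.array([np.cos(y),np.sin(y),0]); l=np.array([-np.sin(y),np.cos(y),0])
    zt=-np.cos(a)*np.array([0,0,1])+np.sin(a)*f
    best=None
    for sg in(1,-1):
        yt=sg*l; R=Ro.from_matrix(np.c_[np.cross(yt,zt),yt,zt]); rv=(R*R0.inv()).as_rotvec()
        if best is None or np.linalg.norm(rv)<np.linalg.norm(best[0]): best=(rv,zt,sg)
    rv,zt,sg=best; sh=np.array(tip)-11*zt-s['position']
    print('t',round(s['time'],2),'shift/50',(sh/50).round(3),'turn/4deg',(np.degrees(rv)/4).round(3),'sg',sg,'F',s['wrist_force'].round(1),'j6',round(s['joint_pos'][5],2))
def tip():
    s=readout.get_state();R=Ro.from_rotvec(s['orientation']).as_matrix()
    print('tip',(s['position']+11*R[:,2]).round(1),'zt',R[:,2].round(3),'yt',R[:,1].round(3),'F',s['wrist_force'].round(1),'w',round(s['width'],1),'t',round(s['time'],2))
E
python3 -c "
from h import *
goal([502,-190,120],75.7,12);tip()"
```

```text
t 0.15 shift/50 [  5.558 -14.427  -1.696] turn/4deg [  2.935   1.427 -20.272] sg -1 F [ 0.1  0.4 -0.6] j6 -0.15
tip [223.5 529.1 204.6] zt [-0.001 -0.001 -1.   ] yt [ 0.389  0.921 -0.002] F [ 0.1  0.4 -0.6] w 93.9 t 0.15
```

```bash
python3 -m creep '[[[0,0,1,0,0,0,0.2],[0,0,0.8,0,0,0,0.2],[0.232,-0.6,0,0.122,0.06,-0.845,0.2],[0.232,-0.6,0,0.122,0.06,-0.845,0.2],[0.232,-0.6,0,0.122,0.06,-0.845,0.2],[0.232,-0.6,0,0.122,0.06,-0.845,0.2],[0.232,-0.6,0,0.122,0.06,-0.845,0.2],[0.232,-0.6,0,0.122,0.06,-0.845,0.2],[0.232,-0.6,0,0.122,0.06,-0.845,0.2],[0.232,-0.6,0,0.122,0.06,-0.845,0.2],[0.232,-0.6,0,0.122,0.06,-0.845,0.2],[0.232,-0.6,0,0.122,0.06,-0.845,0.2]]]'
python3 -m creep '[[[0.232,-0.6,0,0.122,0.06,-0.845,0.2],[0.232,-0.6,0,0.122,0.06,-0.845,0.2],[0.232,-0.6,0,0.122,0.06,-0.845,0.2],[0.232,-0.6,0,0.122,0.06,-0.845,0.2],[0.232,-0.6,0,0.122,0.06,-0.845,0.2],[0.232,-0.6,0,0.122,0.06,-0.845,0.2],[0.232,-0.6,0,0.122,0.06,-0.845,0.2],[0.232,-0.6,0,0.122,0.06,-0.845,0.2],[0.232,-0.6,0,0.122,0.06,-0.845,0.2],[0.232,-0.6,0,0.122,0.06,-0.845,0.2],[0.232,-0.6,0,0.122,0.06,-0.845,0.2],[0.232,-0.6,0,0.122,0.06,-0.845,0.2]]]'
python3 -m creep '[[[0.232,-0.6,0,0.122,0.06,-0.845,0.2],[0.232,-0.6,0,0.122,0.06,-0.845,0.2],[0,0,0,0,0,0,0.2],[0,0,0,0,0,0,0.2]]]'
python3 - <<'E'
from h import *
goal([502,-190,120],75.7,12);tip()
d,W,s=grab('wrist','w1.png')
im=d['image']; hsv=cv2.cvtColor(im,cv2.COLOR_RGB2HSV);H,S=[hsv[...,i].astype(int) for i in(0,1)]
z=W[...,2];m=(H>8)&(H<20)&(S>150)&(abs(W[...,0]-505)<90)&(W[...,1]<-140)&(W[...,1]>-230)
for k in(m&(z<31),m&(z>31)): 
  P=W[k];print(len(P),np.median(P[:,2]) if len(P) else 0, cv2.minAreaRect(P[:,:2].astype(np.float32)) if len(P)>5 else'')
E
```

```text
time: 1.35
position: [339.8, 228.4, 306.2]
orientation: [-1.467, -2.71, -0.114]
wrist_force: [0.0, 0.8, 0.2]
width: 75.3
gripper_force: 0.0
time: 2.55
position: [479.1, -131.6, 306.1]
orientation: [-2.269, -1.983, -0.233]
wrist_force: [0.4, 1.2, 0.7]
width: 75.2
gripper_force: 0.0
time: 2.95
position: [501.9, -190.5, 305.7]
orientation: [-2.372, -1.84, -0.249]
wrist_force: [-0.6, 0.2, -0.2]
width: 75.4
gripper_force: 0.0
t 2.95 shift/50 [-0.009 -0.034 -3.499] turn/4deg [-0.013 -0.011  0.02 ] sg -1 F [-0.6  0.2 -0.2] j6 -0.39
tip [ 502.4 -188.3  295. ] zt [ 0.051  0.202 -0.978] yt [ 0.969 -0.248 -0.001] F [-0.6  0.2 -0.2] w 75.4 t 2.95
1906 24.945785713950016 ((503.4371032714844, -185.21942138671875), (40.38508224487305, 109.41230010986328), 75.56134796142578)
561 403.0717142541336 ((503.9416198730469, -186.51522827148438), (42.866676330566406, 117.9419937133789), 75.66017150878906)
```

View pics/w1.png

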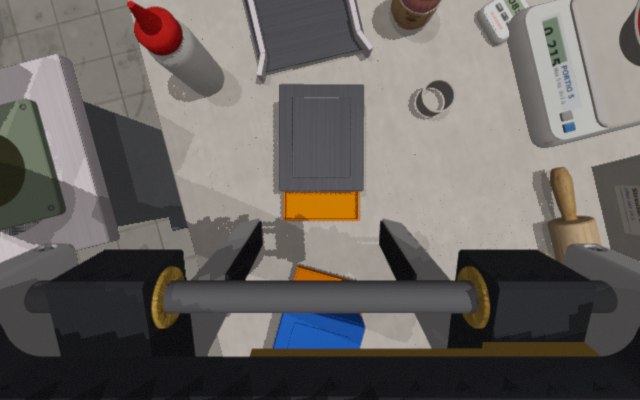

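The wrist view shows the trough at (321,205), square to the jaws, with the plate mouth at (310,70) and the bottle and jar on either side. The trough fix agrees with the top view, so I go down into it.

```bash
python3 -m creep '[[[0,0,-0.6,0,0,0,0.2],[0,0,-0.6,0,0,0,0.2],[0,0,-0.6,0,0,0,0.2],[0,0,-0.6,0,0,0,0.2],[0,0,-0.6,0,0,0,0.2],[0,0,-0.6,0,0,0,0.2],[0,0,-0.6,0,0,0,0.2],[0,0,-0.6,0,0,0,0.2],[0,0,-0.24,0,0,0,0.2],[0,0,-0.2,0,0,0,0.2],[0,0,0,0,0,0,0.2]]]'; python3 -c "
from h import *
tip()"
```

```text
time: 4.1
position: [501.9, -189.6, 44.2]
orientation: [-2.371, -1.842, -0.249]
wrist_force: [0.3, -0.1, 0.6]
width: 75.1
gripper_force: 0.0
tip [ 502.5 -187.3   33.4] zt [ 0.051  0.202 -0.978] yt [ 0.969 -0.247 -0.   ] F [ 0.3 -0.1  0.6] w 75.1 t 4.1
```

```bash
python3 -m creep '[[[0,0,-0.07,0,0,0,0.14],[0.02,0.07,0,0,0,0,0.14],[0.02,0.07,0,0,0,0,0.14],[0.02,0.07,0,0,0,0,0.14],[0.02,0.08,0,0,0,0,0.14],[0,0,0,0,0,0,0.14]]]'
python3 -m creep '[[[0.068,0.049,0,0,0,0.27,0.14],[0.068,0.049,0,0,0,0.27,0.14],[0.068,0.049,0,0,0,0.27,0.14],[0.068,0.049,0,0,0,0.27,0.14],[0.068,0.049,0,0,0,0.27,0.14],[0.068,0.049,0,0,0,0.27,0.14],[0.068,0.049,0,0,0,0.27,0.14],[0.068,0.049,0,0,0,0.27,0.14],[0.068,0.049,0,0,0,0.27,0.14],[0.068,0.049,0,0,0,0.27,0.14],[0.068,0.049,0,0,0,0.27,0.14],[0.068,0.049,0,0,0,0.27,0.14]]]'
cat >> h.py <<'E'
def look(f=None):
    d,W,s=grab('top',f); z=W[...,2]; hsv=cv2.cvtColor(d['image'],cv2.COLOR_RGB2HSV); H,S,V=[hsv[...,i].astype(int) for i in range(3)]
    m=(z>64)&(z<110)&(S<70)&(V<115)&(abs(W[...,0]-540)<95)&(W[...,1]>-150)&(W[...,1]<200)
    n,lab,st,_=cv2.connectedComponentsWithStats(m.astype(np.uint8)); m=lab==1+np.argmax(st[1:,4]); P=W[m]
    A=np.c_[P[:,:2],np.ones(len(P))]; k=np.linalg.lstsq(A,P[:,2],rcond=None)[0]
    print('lid',len(P),[np.round(q,1) for q in cv2.minAreaRect(P[:,:2].astype(np.float32))],'medz',np.median(P[:,2]).round(1),'slope',k[:2].round(3)); tip()
E
python3 -c "
from h import *
look('t2.png')"
```

```text
time: 4.7
position: [506.6, -175.8, 41.3]
orientation: [-2.373, -1.844, -0.25]
wrist_force: [-0.1, -1.0, -0.2]
width: 80.7
gripper_force: 0.3
time: 5.9
position: [547.1, -146.8, 41.0]
orientation: [-2.136, -2.089, -0.223]
wrist_force: [-2.8, -4.9, 1.8]
width: 80.6
gripper_force: 2.2
lid 2273 [array([547.5, -59.8]), array([146.9, 120.7]), np.float64(88.7)] medz 75.4 slope [ 0.005 -0.003]
tip [ 547.8 -144.1   30.3] zt [ 0.005  0.207 -0.978] yt [ 1.    -0.021  0.001] F [-1.6 -3.1  1.5] w 80.8 t 5.95
```

View pics/t2.png

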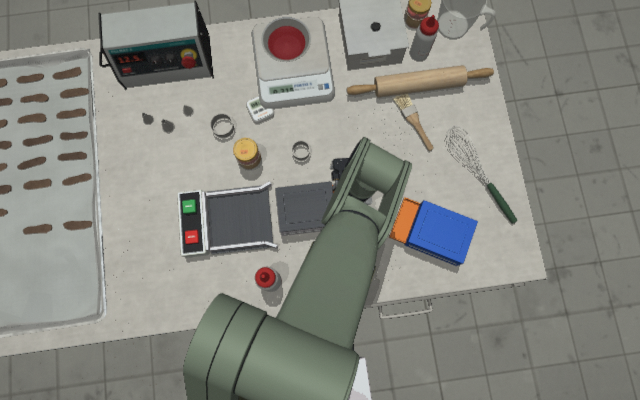

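```bash
python3 -m creep '[[[0,0.05,0,0,0,0,0.14],[0,0.05,0,0,0,0,0.14],[0,0.05,0,0,0,0,0.14],[0,0.05,0,0,0,0,0.14],[0,0,0,0,0,0,0.14],[0,-0.03,0,0,0,0,0.14],[0,-0.03,-0.04,0,0,0,0.14],[0,0,-0.04,0,0,0,0.14],[0,0,-0.04,0,0,0,0.14],[0,0,-0.04,0,0,0,0.14],[0,0,0,0,0,0,0.14]]]'
python3 -c "
from h import *
look()"
```

```text
time: 7.05
position: [546.7, -140.3, 34.2]
orientation: [-2.137, -2.088, -0.223]
wrist_force: [-4.1, -2.6, 10.8]
width: 80.8
gripper_force: 5.6
lid 2301 [array([548.4, -53.9]), array([148.3, 120. ]), np.float64(88.6)] medz 80.3 slope [0.009 0.072]
tip [ 546.7 -137.9   23.6] zt [ 0.004  0.207 -0.978] yt [ 1.    -0.024 -0.   ] F [-5.2 -2.1 11.4] w 80.7 t 7.1
```

```bash
python3 -m creep '[[[0,0,-0.03,0,0,0,0.14],[0,0,-0.03,0,0,0,0.14],[0,0,0,0,0,0,0.14]]]'
python3 -c "
from h import *
look()"
```

```text
time: 7.4
position: [546.7, -141.6, 31.5]
orientation: [-2.138, -2.089, -0.221]
wrist_force: [-5.8, -7.1, 12.0]
width: 80.6
gripper_force: 6.2
lid 2301 [array([547.9, -57.5]), array([151.4, 119.5]), np.float64(88.8)] medz 84.9 slope [0.017 0.138]
tip [ 546.7 -139.3   20.9] zt [ 0.005  0.204 -0.979] yt [ 1.    -0.023 -0.   ] F [-5.8 -5.7 11.8] w 80.9 t 7.45
```

```bash
python3 -m creep '[[[0,0,-0.02,0,0,0,0.14],[0,0.06,0,0,0,0,0.14],[0.001,0.06,0,0,0,0,0.14],[0.001,0.06,0,0,0,0,0.14],[0.001,0.06,0,0,0,0,0.14],[0.001,0.06,0,0,0,0,0.14],[0.001,0.06,0,0,0,0,0.14],[0.001,0.06,0,0,0,0,0.14],[0,0,0,0,0,0,0.14]]]'
python3 -c "
from h import *
look()"
```

```text
time: 8.35
position: [551.2, -126.4, 33.5]
orientation: [-2.147, -2.101, -0.22]
wrist_force: [-3.1, -15.0, 16.3]
width: 80.8
gripper_force: 10.8
lid 2233 [array([553.3, -41.6]), array([150.2, 119.8]), np.float64(87.5)] medz 81.8 slope [0.019 0.088]
tip [ 551.3 -124.3   22.7] zt [ 0.014  0.193 -0.981] yt [ 1.    -0.023  0.009] F [ -3.3 -15.8  16.6] w 81.1 t 8.4
```

```bash
python3 - <<'E'
from h import *
a,_,_=grab('scene');b,_,_=grab('top')
A=cv2.resize(a['image'][130:270,220:400],(0,0),fx=4,fy=4,interpolation=cv2.INTER_CUBIC);cv2.imwrite('pics/s3.png',A[...,::-1])
E
```

```text
(no output)
```

View pics/s3.png

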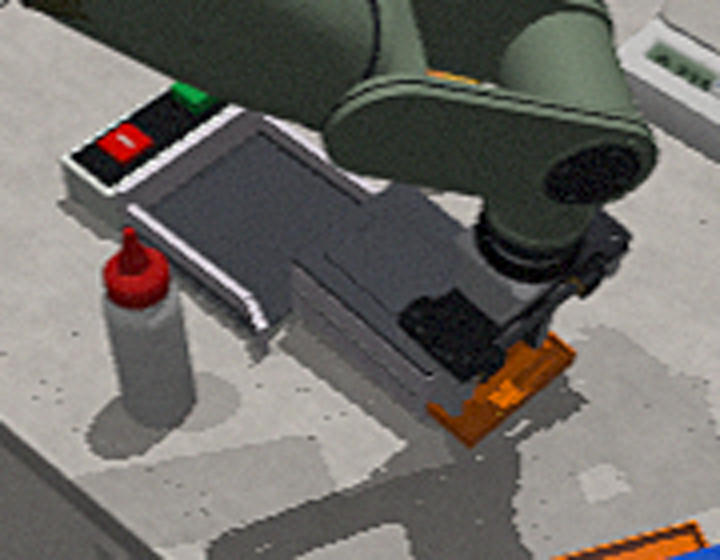

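The crop shows the box's front at the plate mouth (290,260), its left front corner just off the rail, the trough at (510,390), and the bottle clear. The push has stalled: the front dropped to about sill height. I back off a little, recentre and tip it further.

```bash
python3 -m creep '[[[-0.03,-0.06,0,0,0,0,0.14],[-0.03,-0.06,0,0,0,0,0.14],[-0.02,-0.06,-0.02,0,0,0,0.14],[0,-0.06,-0.03,0,0,0,0.14],[0,0,0,0,0,0,0.14]]]'
python3 -c "
from h import *
look()
goal([547,-136,19],88.7,12)"
```

```text
time: 9.0
position: [547.5, -131.3, 29.3]
orientation: [-2.144, -2.089, -0.234]
wrist_force: [3.8, 1.6, 9.3]
width: 81.3
gripper_force: 6.3
lid 2316 [array([552.3, -48.6]), array([152. , 121.4]), np.float64(86.9)] medz 88.2 slope [0.039 0.191]
tip [ 547.7 -128.9   18.7] zt [ 0.014  0.207 -0.978] yt [ 1.    -0.027  0.009] F [4.5 0.1 9.1] w 80.5 t 9.05
t 9.05 shift/50 [-0.011 -0.141  0.007] turn/4deg [0.014 0.128 0.057] sg -1 F [4.5 0.1 9.1] j6 -0.58
```

```bash
python3 -m creep '[[[-0.02,0.03,0,0,0.1,0.2,0.14],[-0.02,0.04,0,0,0.03,0.2,0.14],[-0.02,0.05,0,0,0,0,0.14],[0,0.05,0,0,0,0,0.14],[0,0.05,0,0,0,0,0.14],[0,0,0,0,0,0,0.14]]]'
python3 -c "
from h import *
look()"
```

```text
time: 9.65
position: [546.9, -125.7, 31.4]
orientation: [-2.117, -2.123, -0.216]
wrist_force: [1.9, -10.3, 13.0]
width: 80.9
gripper_force: 10.3
lid 2253 [array([550.8, -41.8]), array([151.5, 120. ]), np.float64(89.0)] medz 85.0 slope [0.017 0.136]
tip [ 546.9 -123.6   20.5] zt [ 0.005  0.196 -0.981] yt [1.    0.002 0.006] F [  2.4 -10.1  13.3] w 80.6 t 9.7
```

```bash
python3 -m creep '[[[0,0.02,0.04,0,0,0,0.14],[0,0,0.04,0,0,0,0.14],[0,0,0.06,0,0,0,0.14],[0,0,0.06,0,0,0,0.14],[0,0,0,0,0,0,0.14]]]'
python3 -c "
from h import *
look()"
```

```text
time: 10.2
position: [539.8, -118.5, 36.1]
orientation: [-2.104, -2.11, -0.211]
wrist_force: [0.3, -3.4, 1.0]
width: 80.9
gripper_force: 1.7
lid 2300 [array([546.8, -33.2]), array([150. , 120.4]), np.float64(87.6)] medz 83.3 slope [0.015 0.109]
tip [ 539.7 -116.2   25.4] zt [-0.01   0.207 -0.978] yt [ 1.     0.004 -0.009] F [-0.3 -2.7  1.1] w 80.8 t 10.25
```

The box now rests with its front on the sill: tilt is 0.11, there is almost no downward press, and the front is about 15 mm past the edge. I raise the tips and push on.

```bash
python3 -m creep '[[[0.05,0,0.1,0,0,-0.1,0.14],[0.05,0,0.1,0,0,-0.1,0.14],[0,0,0.1,0,0,-0.1,0.14],[0,0.08,0,0,0,0,0.14],[0.002,0.08,0,0,0,0,0.14],[0.002,0.08,0,0,0,0,0.14],[0.002,0.08,0,0,0,0,0.14],[0.002,0.08,0,0,0,0,0.14],[0.002,0.08,0,0,0,0,0.14],[0.002,0.08,0,0,0,0,0.14],[0.002,0.08,0,0,0,0,0.14],[0,0,0,0,0,0,0.14]]]'
python3 -c "
from h import *
look()"
```

```text
time: 11.45
position: [545.8, -85.2, 51.2]
orientation: [-2.126, -2.088, -0.215]
wrist_force: [0.6, -1.5, -0.6]
width: 80.8
gripper_force: 1.1
lid 2236 [array([ 5.484e+02, -2.000e-01]), array([152.2, 120.8]), np.float64(89.2)] medz 86.3 slope [0.021 0.147]
tip [545.7 -83.   40.5] zt [-0.005  0.209 -0.978] yt [ 1.    -0.017 -0.009] F [ 0.4 -1.9 -1.4] w 81.0 t 11.5
```

```bash
python3 -m creep '[[[0.002,0.08,0.04,0,0,0,0.14],[0.002,0.08,0.04,0,0,0,0.14],[0.002,0.08,0.04,0,0,0,0.14],[0.002,0.08,0.04,0,0,0,0.14],[0.002,0.08,0.04,0,0,0,0.14],[0.002,0.08,0,0,0,0,0.14],[0.002,0.08,0,0,0,0,0.14],[0.002,0.08,0,0,0,0,0.14],[0.002,0.08,0,0,0,0,0.14],[0.002,0.08,0,0,0,0,0.14],[0.002,0.08,0,0,0,0,0.14],[0,0,0,0,0,0,0.14]]]'
python3 -c "
from h import *
look()"
```

```text
time: 12.7
position: [547.6, -41.2, 62.3]
orientation: [-2.127, -2.088, -0.217]
wrist_force: [0.2, 0.8, -0.1]
width: 81.0
gripper_force: 0.0
lid 2251 [array([550.7,  47. ]), array([148.1, 120.2]), np.float64(89.0)] medz 90.9 slope [0.017 0.022]
tip [546.9 -38.5  51.1] zt [-0.005  0.21  -0.978] yt [ 1.    -0.017 -0.009] F [0.3 0.8 0.1] w 80.8 t 12.75
```

```bash
python3 -m creep '[[[0.002,0.1,0,0,0,0,0.14],[0.002,0.1,0,0,0,0,0.14],[0.002,0.1,0,0,0,0,0.14],[0.002,0.1,0,0,0,0,0.14],[0.002,0.1,0,0,0,0,0.14],[0.002,0.1,0,0,0,0,0.14],[0.002,0.1,0,0,0,0,0.14],[0.002,0.1,0,0,0,0,0.14],[0.002,0.1,0,0,0,0,0.14],[0.002,0.1,0,0,0,0,0.14],[0.002,0.1,0,0,0,0,0.14],[0.002,0.1,0,0,0,0,0.14]]]'
python3 -m creep '[[[0,0.06,0,0,0,0,0.14],[0,0.06,0,0,0,0,0.14],[0,0.06,0,0,0,0,0.14],[0,0.06,0,0,0,0,0.14]]]'
python3 -c "
from h import *
look()"
```

```text
time: 13.95
position: [548.6, 17.2, 61.7]
orientation: [-2.128, -2.09, -0.214]
wrist_force: [0.1, -5.8, 1.9]
width: 80.9
gripper_force: 2.6
time: 14.35
position: [548.6, 29.2, 61.7]
orientation: [-2.128, -2.09, -0.214]
wrist_force: [0.6, -4.8, 2.3]
width: 80.6
gripper_force: 2.6
lid 2089 [array([552.8, 124.5]), array([132.2, 120.1]), np.float64(88.6)] medz 90.4 slope [ 0.021 -0.01 ]
tip [548.5  32.   50.9] zt [-0.004  0.207 -0.978] yt [ 1.    -0.017 -0.008] F [ 0.1 -5.1  2.5] w 81.1 t 14.4
```

Tip is at y = 32 and contact with the stop is expected near 41. I go on slowly until the force rises.

```bash
for i in 1; do python3 -m creep '[[[0,0.04,0,0,0,0,0.14],[0,0.04,0,0,0,0,0.14],[0,0.04,0,0,0,0,0.14]]]'; python3 -m creep '[[[0,0.04,0,0,0,0,0.14],[0,0.04,0,0,0,0,0.14]]]';python3 -m creep '[[[0,0.04,0,0,0,0,0.14],[0,0.04,0,0,0,0,0.14]]]'; done
```

```text
time: 14.7
position: [548.6, 35.1, 61.7]
orientation: [-2.128, -2.09, -0.214]
wrist_force: [0.1, -5.5, 2.3]
width: 80.6
gripper_force: 2.7
time: 14.9
position: [548.6, 39.1, 61.7]
orientation: [-2.128, -2.09, -0.214]
wrist_force: [-0.7, -5.5, 2.0]
width: 80.8
gripper_force: 2.7
time: 15.1
position: [548.7, 41.6, 61.7]
orientation: [-2.129, -2.093, -0.211]
wrist_force: [-1.6, -13.2, 5.0]
width: 80.5
gripper_force: 6.4
```

```bash
python3 -m creep '[[[0,0.05,0,0,0,0,0.14],[0,0.05,0,0,0,0,0.14],[0,0,0,0,0,0,0.14]]]'; python3 -c "
from h import *
look()"
python3 -m creep '[[[0,-0.1,0,0,0,0,0.14],[0,-0.3,0,0,0,0,0.14],[0,-0.3,0.3,0,0,0,0.14],[0,0,1,0,0,0,0.14],[0,0,1,0,0,0,0.14],[0,0,1,0,0,0,0.14],[0,0,0,0,0,0,0.5]]]'; python3 - <<'E'
from h import *
look('t4.png')
goal([594,242,170],88.7,0)
E
```

```text
time: 15.4
position: [548.7, 41.9, 61.8]
orientation: [-2.133, -2.098, -0.202]
wrist_force: [-3.7, -22.1, 5.8]
width: 80.8
gripper_force: 10.9
lid 1950 [array([552.8, 138. ]), array([124.8, 119.6]), np.float64(89.2)] medz 90.4 slope [ 0.023 -0.006]
tip [548.7  44.1  51. ] zt [-0.004  0.195 -0.981] yt [ 1.    -0.016 -0.007] F [ -4.  -21.7   6.2] w 81.3 t 15.45
time: 16.15
position: [552.9, 13.5, 234.6]
orientation: [-2.132, -2.098, -0.229]
wrist_force: [0.5, -0.5, 1.3]
width: 76.0
gripper_force: 0.0
lid 1992 [array([552.6, 138.8]), array([123.9, 119.7]), np.float64(89.1)] medz 90.5 slope [ 0.022 -0.004]
tip [550.7  16.  219.9] zt [ 0.003  0.208 -0.978] yt [ 1.    -0.017 -0.   ] F [-0.3 -0.3  0.3] w 72.6 t 16.2
t 16.2 shift/50 [ 0.866  4.565 -0.992] turn/4deg [-2.994  0.055 -0.087] sg -1 F [-0.3 -0.3  0.3] j6 -0.27
```

View pics/t4.png

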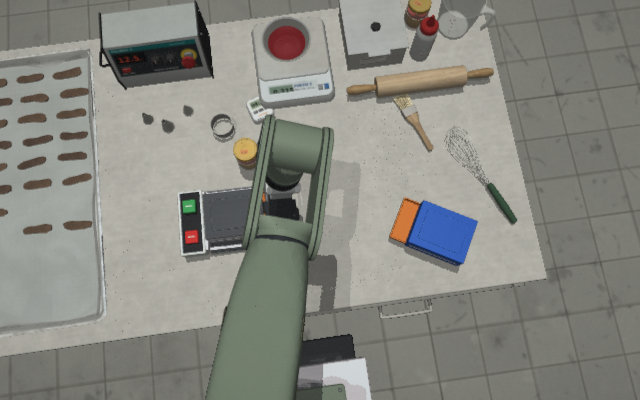

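The box is on the plate with its lid at (222,215), hard up to the stop and console. The red key is still down, the green one is up at (188,206), and the jar, bottle and ring look unmoved. Now the green key.

```bash
python3 -m creep '[[[0.072,0.38,0,-0.25,0.005,-0.007,1],[0.072,0.38,0,-0.25,0.005,-0.007,1],[0.072,0.38,0,-0.25,0.005,-0.007,1],[0.072,0.38,0,-0.25,0.005,-0.007,1],[0.072,0.38,0,-0.25,0.005,-0.007,1],[0.072,0.38,0,-0.25,0.005,-0.007,1],[0.072,0.38,0,-0.25,0.005,-0.007,1],[0.072,0.38,0,-0.25,0.005,-0.007,1],[0.072,0.38,0,-0.25,0.005,-0.007,1],[0.072,0.38,0,-0.25,0.005,-0.007,1],[0.072,0.38,0,-0.25,0.005,-0.007,1],[0.072,0.38,0,-0.25,0.005,-0.007,1]]]'; python3 - <<'E'
from h import *
d,W,s=grab('wrist','w5.png'); z=W[...,2]; hsv=cv2.cvtColor(d['image'],cv2.COLOR_RGB2HSV); H,S=[hsv[...,i].astype(int) for i in(0,1)]
m=(H>45)&(H<85)&(S>120)&(z>50)&(z<75)
P=W[m]; print(len(P), P.mean(0) if len(P) else '', cv2.minAreaRect(P[:,:2].astype(np.float32)) if len(P)>5 else '')
m=(abs(z-90)<5)&(abs(W[...,0]-552)<75)&(W[...,1]>40)&(W[...,1]<205);P=W[m]
if len(P)>50: print('lid',P.min(0),P.max(0),np.linalg.lstsq(np.c_[P[:,:2],np.ones(len(P))],P[:,2],rcond=None)[0])
goal([594,242,66],88.7,0);tip()
E
```

```text
time: 17.4
position: [589.5, 242.5, 223.0]
orientation: [-2.241, -2.188, 0.018]
wrist_force: [0.2, -0.4, 0.4]
width: 0.4
gripper_force: 0.0
825 [593.19920324 244.75227424  61.72861756] ((593.611083984375, 243.67970275878906), (34.116783142089844, 33.06671142578125), 88.38020324707031)
lid [495.02471183  54.33542871  85.2387516 ] [612.86992413 203.31789259  92.00663787] [ 4.63419010e-04 -6.54541614e-03  8.97525890e+01]
t 17.45 shift/50 [ 0.088 -0.079 -2.919] turn/4deg [-0.018 -0.2   -0.018] sg -1 F [-0.2  2.3 -0.9] j6 0.28
tip [589.4 246.  211.9] zt [-0.014  0.001 -1.   ] yt [ 1.    -0.021 -0.014] F [-0.2  2.3 -0.9] w 0.7 t 17.45
```

View pics/w5.png

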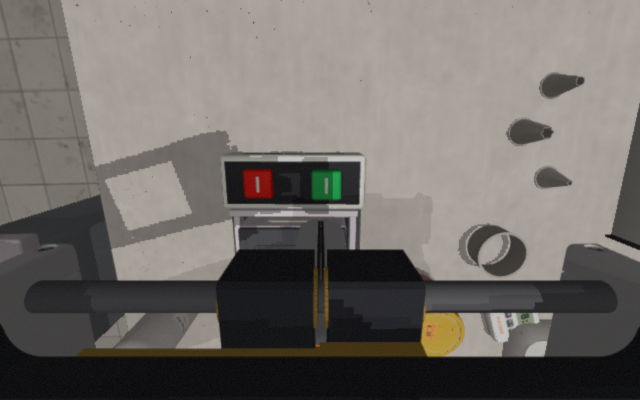

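The wrist view has the green key at (326,185), raised, and the red one at (258,184), down. The lid is level and the key is at (593.5, 244), so I come down on it.

```bash
python3 -m creep '[[[0.08,-0.04,-0.6,0,-0.2,0,1],[0,0,-0.6,0,0,0,1],[0,0,-0.6,0,0,0,1],[0,0,-0.6,0,0,0,1],[0,0,-0.3,0,0,0,1],[0,0,0,0,0,0,1]]]'; python3 -c "
from h import *
tip()"
python3 -m creep '[[[0,0,-0.06,0,0,0,1],[0,0,-0.06,0,0,0,1],[0,0,-0.06,0,0,0,1],[0,0,-0.06,0,0,0,1]]]'; python3 -c "
from h import *
tip()"
```

```text
time: 18.05
position: [591.8, 238.6, 86.6]
orientation: [-2.248, -2.193, 0.006]
wrist_force: [0.3, -0.7, 0.7]
width: 0.6
gripper_force: 0.0
tip [591.7 238.6  75.7] zt [-0.004 -0.002 -1.   ] yt [ 1.    -0.025 -0.004] F [ 0.3 -0.7  0.7] w 0.6 t 18.05
time: 18.45
position: [596.4, 239.8, 80.5]
orientation: [2.245, 2.19, 0.009]
wrist_force: [-0.4, -0.6, 0.2]
width: 0.9
gripper_force: 0.0
tip [596.4 239.8  69.5] zt [ 0.008  0.    -1.   ] yt [ 1.    -0.025  0.008] F [-0.4 -0.6  0.2] w 0.9 t 18.45
```

```bash
python3 -m creep '[[[-0.03,0.07,0,0,0,0,1],[0,0,-0.06,0,0,0,1],[0,0,-0.06,0,0,0,1],[0,0,0,0,0,0,1]]]'; python3 -m creep '[[[0,0,-0.06,0,0,0,1],[0,0,-0.06,0,0,0,1],[0,0,0,0,0,0,1]]]';  python3 -c "
from h import *
tip()"
```

```text
time: 18.85
position: [594.0, 243.1, 73.2]
orientation: [2.246, 2.191, 0.006]
wrist_force: [-0.1, -0.1, -0.2]
width: 0.6
gripper_force: 0.0
time: 19.15
position: [594.1, 243.1, 67.1]
orientation: [2.246, 2.191, 0.006]
wrist_force: [0.8, -0.9, 0.9]
width: 0.6
gripper_force: 0.2
tip [594.1 243.1  56.1] zt [ 0.006 -0.    -1.   ] yt [ 1.    -0.025  0.006] F [ 0.8 -0.9  0.9] w 0.6 t 19.15
```

```bash
python3 -m creep '[[[0,0,-0.03,0,0,0,1],[0,0,-0.03,0,0,0,1],[0,0,0,0,0,0,1]]]'; python3 -m creep '[[[0,0,-0.03,0,0,0,1],[0,0,-0.03,0,0,0,1],[0,0,0,0,0,0,1]]]';  python3 -c "
from h import *
tip()"
```

```text
time: 19.45
position: [594.1, 243.1, 65.8]
orientation: [2.246, 2.191, 0.006]
wrist_force: [-2.8, -0.8, 7.6]
width: 0.5
gripper_force: 3.9
time: 19.75
position: [594.2, 243.1, 65.6]
orientation: [2.245, 2.191, 0.006]
wrist_force: [-8.0, -2.0, 20.1]
width: 0.1
gripper_force: 10.0
tip [594.3 243.1  54.6] zt [ 0.006 -0.001 -1.   ] yt [ 1.    -0.025  0.006] F [-8.  -2.  20.1] w 0.1 t 19.75
```

The key bottomed at z = 54.6 with 20 N on it. I lift off, withdraw and check.

```bash
python3 -m creep '[[[0,0,0.2,0,0,0,1],[0,0,0.6,0,0,0,1],[0,0,1,0,0,0,1],[0,0,1,0,0,0,1],[0,0,1,0,0,0,1],[-0.6,0.6,0.6,0,0,0,1],[-0.7,0.7,0,0,0,0,1],[-0.7,0.7,0,0,0,0,1],[-0.7,0.7,0,0,0,0,1],[-0.7,0.7,0,0,0,0,1],[-0.7,0.7,0,0,0,0,1],[0,0,0,0,0,0,1]]]'; python3 - <<'E'
from h import *
look('t6.png')
d,W,s=grab('top'); z=W[...,2]; hsv=cv2.cvtColor(d['image'],cv2.COLOR_RGB2HSV); H,S=[hsv[...,i].astype(int) for i in(0,1)]
v,u=np.mgrid[0:400,0:640]; g=(u>172)&(u<206)&(v>188)&(v<255)&(S>130)
for n,m in(('green',g&(H>45)&(H<85)),('red',g&((H<8)|(H>172)))): print(n,m.sum(),np.nanmedian(W[m],0).round(1))
for n,a in(('bottle',(240,290,255,300,60)),('jar',(225,265,130,170,80)),('ring',(285,318,136,166,20))):
    m=(u>=a[0])&(u<=a[1])&(v>=a[2])&(v<=a[3])&(z>a[4]); print(n,m.sum(),np.round(cv2.minAreaRect(W[m][:,:2].astype(np.float32))[0],1))
E
```

```text
time: 20.95
position: [385.5, 450.7, 280.0]
orientation: [2.239, 2.201, 0.006]
wrist_force: [0.2, -0.8, -0.5]
width: 0.6
gripper_force: 0.0
lid 2727 [array([552.3, 126.8]), array([147.9, 120.2]), np.float64(89.1)] medz 90.2 slope [0.026 0.011]
tip [387.9 448.7 268.9] zt [ 0.006 -0.    -1.   ] yt [ 1.    -0.02   0.006] F [ 0.1 -0.4 -0.2] w 0.6 t 21.0
green 132 [590.9 242.7  54.9]
red 186 [512.3 243.5  62.4]
bottle 477 [373.7  56.6]
jar 489 [715.3  75.9]
ring 105 [717.3 -66.9]
```

View pics/t6.png

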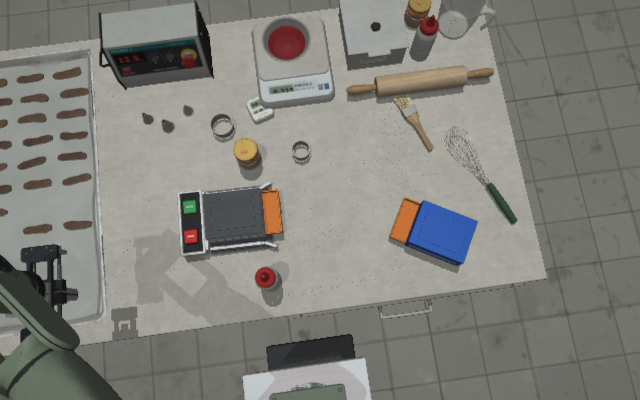

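The box sits flat between the rails, lid at (235,215), hard against the stop. Green is down (54.9 mm) and red is up (62.4 mm). Bottle, jar and ring are where they started.

```bash
python3 -c "
from bench import sign_off
print(sign_off())"
```

```text
the job is handed in; nothing more can be done
None
```

The job is handed in at about 21 s: the box measured flat on the plate and against the back stop, the green key was then pressed down and stayed down with the red key up, and the bottle, jar and ring cutter had not moved.

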